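Close the bonder's workholder: clamp frame under the bridge, over the pins, snapped home

TASK

Clamp the chip tray that already lies in the workholder's nest: slip the tongue of the loose steel clamp frame under the workholder's bridge with its front end held high, then lower the front over the two locating pins and press its knob down until it lies flush and the spring bolt of the catch has snapped over its front edge. The pin bar is not always set to the middle, so find the pins by eye or feel; do not force the frame, and leave the other things on the bench where they are.

Things in the scene. Friction and masses are not known exactly. Their poses are not given: they have to be found in the camera images.
- clamp_frame: Loose steel frame, 200 g, flat on the bench at the start. Origin: centre of the underside of its 104 x 60 x 4 mm plate; x toward its tongue, z up. Window 41 x 31 mm at x=6. Two turned-up sides 18 mm tall (outer faces y=+-30, 3 mm thick, x -28 to 32) are the grip, 60 mm across. Home: origin 30 mm above the workholder's, axes parallel, y as the pins allow.
- tongue_tip (a point): Middle of the tongue's end, on the frame's underside (frame x=68 mm). The tongue is 36 mm wide and 4 mm thick, from x=52 to 68.
- hole_left (a point): Centre of the frame's round hole, 8.2 mm wide, on the underside (frame x=-38, y=20 mm).
- hole_right (a point): Centre of the oblong hole, 8.2 mm in x by 9.5 mm in y, on the frame's underside (frame x=-38, y=-20 mm).
- knob_top (a point): Centre of the press knob's flat top, 16 mm wide, 20 mm above the frame's underside (frame x=-36, y=0).
- front_edge (a point): Middle of the frame's front edge, on the underside (frame x=-52 mm).
- workholder: Aluminium workholder fixed to the bench on a dark foot plate 190 x 100 mm. Origin: under its middle at bench height; x points to the bridge, z up. Flat seat for the frame 30 mm above the origin, 76 mm wide. Pins and catch housing stand too tall for the frame to enter the bridge lying flat: it goes in with its front 9 to 15 degrees high. See slot_mouth, pin_groove and catch.
- slot_mouth (a point): Middle of the bridge's opening at its mouth, at seat height (workholder x=56, z=30 mm). Opening 8 mm high, 54 mm wide; the lip above flares up from x=56 to 51; end stop at x=68.5, 0.5 mm past where the tongue ends when home. Top of bridge 49 mm above the bench.
- catch (a joint): Spring bolt with a bevelled nose, 26 mm wide, in a housing (workholder x -84 to -60 mm, 52 mm tall over the bench) at the front end; m. 0: out, nose reaching 3 to 4 mm over the front edge of a frame that is home; grows to 0.009 as it is pushed back, away from the bridge. Pressed down at the knob with some 10 to 20 N, the frame's edge drives the bolt back 4 mm, then it springs out over it.
- chip_tray: Black chip tray 51 x 51 x 8 mm lying loose in the nest, its top just below the seat. Origin: centre of its underside.
- fine_tweezers: Bystander: steel tweezers 121 x 12 x 9 mm lying on the bench. Origin: centre of underside.
- eye_loupe: Bystander: black eye loupe, 38 mm wide, 35 mm tall. Origin: centre of underside.
- grey_chip_box: Bystander: dark flat box 59 x 54 x 16 mm. Origin: centre of underside.
- white_chip_box: Bystander: white flat box 59 x 54 x 16 mm. Origin: centre of underside.
- small_vial: Bystander: vial with white cap, 25 mm wide, 47 mm tall. Origin: centre of underside.
- short_vial: Bystander: vial with black cap, 29 mm wide, 41 mm tall. Origin: centre of underside.
- pin_groove (a point): Middle of the cross groove, at seat height (workholder x=-38, y=0). The pin bar in it is clamped up to 8 mm to either side of this point, along y; where is not measured: see or feel it. Its two pins stand 20 mm either side of the bar's own middle: 6 mm thick, 12 mm tall over the seat, a 1 mm bevel on top, so each enters a hole when within about 1.5 mm of its centre.
Mind the look-alikes: they are no part of the job. Of the things like the chip_tray, leave any that is blue; of the rest the larger one is meant.

How it is judged:
On the way:
1. the frame's tongue is at least 4 mm under the bridge with the front still raised above the pins (x of tongue_tip in the frame of slot_mouth above 0.004 m and z of tongue_tip in the frame of slot_mouth between -0.003 and 0.004 m and z of front_edge in the frame of workholder above 0.041 m), for 0.1 s.
At the end, for the whole second after the job is handed in: Frame flush on the seat over the pins (both holes, front edge and tongue within 1.5 mm of it, parallel within 0.03 rad, x within 2.5 mm of home), tongue at least 8 mm under the bridge, catch bolt sprung out over its edge (within 1.2 mm), tray still in its nest, frame at rest (x of clamp_frame in the frame of workholder between -0.0025 and 0.0025 m and z of front_edge in the frame of workholder between 0.0285 and 0.0315 m and z of each of hole_left, hole_right in the frame of workholder below 0.0315 m and z of tongue_tip in the frame of slot_mouth below 0.0015 m and x of tongue_tip in the frame of slot_mouth above 0.008 m and angle between the z axis of clamp_frame and the z axis of workholder, either way round below 0.03 rad and value of joint catch below 0.0012 m and linear speed of clamp_frame below 0.01 m/s and horizontal distance between chip_tray and workholder below 0.012 m and z of chip_tray in the frame of workholder below 0.0235 m); the robot touches nothing.
It fails at once if the frame is forced against the workholder with more than 70 N (contact force between clamp_frame and workholder above 70 N).
It fails at once if a bystander is moved by more than 30 mm (distance of any of fine_tweezers, eye_loupe, grey_chip_box, white_chip_box, small_vial, short_vial from where it was at the start of the episode above 0.03 m).
It also fails if it takes over 58 s, if anything falls off the work surface, if the arm or the gripper's body presses on something with over 40 N, if the wrist force passes 120 N, or if a joint passes its speed limit or range.

ROBOT

A 6-joint arm with a two-finger parallel gripper is mounted at the origin on a cart in front of the work surface, level with it; the furniture and walls round the work are solid. World frame = base frame: x ahead of the robot, y to its left, z up, the work surface at z = 0. Lengths are in m, angles in rad, forces in N, time in s.
With the tool pointing down it reaches from about 0.4 to 0.825 m from the base axis. Payload 7 kg.
Tool frame: the origin (TCP) lies at the very end of the fingers, on their centre line; the grasp point (between the pads) lies behind it (robot.grip_point_offset is the z of the grasp point in the tool frame, in m); z points along the fingers, y is the line along which they close (so a half turn about z gives the same grasp; the last joint's range is limited). The gripper opens to 88 mm and grips with 3 to 60 N. Pads are 19 mm wide; open, the fingers measure 130 mm over their backs; the gripper's body (78 mm by 193 mm) begins 47 mm behind the grasp point.
Start: joints at [1.537, 0.359, 0.012, 0, -1.224, -0.288], TCP at [0.213, 0.64, 0.227] pointing down, gripper open.
Joint ranges: [-3.07, 3.07], [-1.43, 2.12], [-1.02, 1.25], [-3.03, 1.67], [-3.05, -0], [-3.03, 3.03]. Speed limits (rad/s): [2.39, 2.39, 3.01, 3.14, 3.14, 3.14].

INTERFACE

Orientations are given as a unit quaternion [w, x, y, z].
In Python, from plant import readout, grab_frame, ticket, robot gives the robot as it stands.
- The arm moves only by the tool drive_tool, never from a script. Its argument "moves" is a list of rows, each an object of numbers: "rx", "ry", "rz": the turn, a rotation vector about the tool's x, y, z scaled (see below); "dx", "dy", "dz": the shift along the tool's x, y, z scaled (see below); "grip": the closure, from -1 (fully open) to 1 (shut). In form: [{"rx": .., "ry": .., "rz": .., "dx": .., "dy": .., "dz": .., "grip": ..}, ...]. A call has 1 to 20 rows; each row shifts and turns the commanded pose from where the row before left it, along the tool's axes as they then stand; what a row does not reach is not made up. The controller multiplies each number of a shift by 0.02 m and each number of a turn by 0.08 rad. A row lasts 1/10 s, in which the tool goes at most 50 mm and 8.59 degrees, less where a joint would pass 70% of its speed; a pose out of reach is approached as far as the arm can. A call with a number of a shift or a turn outside -1 to 1 is refused whole. A call with a gripper value outside its range is refused whole. The fingers move at their own pace and stop on an object; the grip force is fixed at half the most. Time passes only in rows, so rows that do not move let the fingers close. It gives the time, the measured TCP pose, the force, the opening and the grip force at its end, in the units of the state.
- readout.get_state(): the state, without advancing time (a new reading comes with each control period).
- grab_frame(name): name is "scene" or "top"; returns a dict with "pixels" (384x512x3 uint8, red, green, blue), "fx", "fy", "cx", "cy" (pixels), "dist_coeffs" ([k1, k2, p1, p2, k3] as OpenCV has them; the pictures are not rectified), "R" (3x3) and "t" (3): a world point X has camera coordinates R X + t. Camera axes: x right, y down, z forward; pixel columns grow to the right and rows downward; lengths in m; the calibration is good to about 2 mm. A picture is of the moment at which its call begins. There is no depth.
- ticket.finish_job(): hands the job in; it is judged then, once.
The state is a dict: "t": time; "joint_positions": joint angles; "joint_velocities": joint speeds; "tau": joint torques, N m; "tool_pos": TCP position; "orientation": TCP orientation; "ft_force": force on the tool from outside, world axes, zero at the start; "moment": the same for the moment, N m; "gripper_width": opening from 0.0 (shut) to 1.0 (fully open); "grip_force": force on a finger pad.
Only numpy, scipy, OpenCV 4.12 (cv2) and the standard library are available. Lean on these libraries where they do the work, as an engineer would, in place of code of your own. Each camera call takes 0.05 s, during which the arm holds its last target. There are 200 camera calls.

## Working session

There is one attempt and no reset: what is moved stays moved. The work goes in short steps, Python scripts to look and compute and a tool call to move; the robot and the scene stay as the last step left them, time stands still between calls to the robot, and variables do not carry over. Pictures are saved under pics/ and viewed, at most 10 in all, crops included, and the job is handed in when it is done.

Besides the shell and the picture viewer there is one more tool, called after ">>>" by a JSON object that holds its "name" and its "arguments", one argument or row to a line. drive_tool: Moves the arm, as the interface text tells. Shifts and turns lie within -1 to 1; 1 stands for 0.02 m of shift or 0.08 rad of turn. Its arguments: {"type":"object","properties":{"moves":{"type":"array"}},"required":["moves"]}

```bash
mkdir -p pics; cat > h.py <<'E'
import numpy as np, cv2
from plant import readout, grab_frame, ticket, robot
def cam(n):
    f=grab_frame(n); f['K']=np.array([[f['fx'],0,f['cx']],[0,f['fy'],f['cy']],[0,0,1.]]); f['D']=np.array(f['dist_coeffs'],float)
    f['R']=np.array(f['R']);f['t']=np.array(f['t']);return f
def ray(f,uv):
    p=cv2.undistortPoints(np.array(uv,float).reshape(-1,1,2),f['K'],f['D']).reshape(-1,2)
    d=np.c_[p,np.ones(len(p))]@f['R']; return -f['R'].T@f['t'],d
def plane(f,uv,z):
    c,d=ray(f,uv); return c+d*((z-c[2])/d[:,2])[:,None]
def proj(f,X):
    return cv2.projectPoints(np.array(X,float).reshape(-1,3),cv2.Rodrigues(f['R'])[0],f['t'],f['K'],f['D'])[0].reshape(-1,2)
def save(f,name,crop=None,s=1):
    im=f['pixels'][:,:,::-1]
    if crop: x0,y0,x1,y1=crop; im=im[y0:y1,x0:x1]
    cv2.imwrite('pics/'+name,cv2.resize(im,None,fx=s,fy=s,interpolation=cv2.INTER_CUBIC))
E
python3 - <<'E'
from h import *
for n in('scene','top'):
    f=cam(n); save(f,n+'0.png',s=1.5); print(n,-f['R'].T@f['t'],f['R'].round(3).tolist(),f['fx'])
print(robot.grip_point_offset, readout.get_state())
E
```

```text
scene [ 0.24247428 -0.62124145  0.65603116] [[0.892, -0.453, 0.0], [-0.287, -0.566, -0.773], [0.35, 0.689, -0.635]] 382.21802818119914
top [0.46651837 0.06149453 0.96206455] [[-0.012, -1.0, -0.018], [-0.994, 0.014, -0.112], [0.112, 0.017, -0.994]] 360.75509084452835
-0.0188 {'t': 0.1, 'joint_positions': array([ 1.53713279e+00,  3.59334083e-01,  1.11653753e-02, -2.76754579e-04,
       -1.22411437e+00, -2.88113020e-01]), 'joint_velocities': array([ 0.00070975, -0.00013741,  0.00211536,  0.00205088, -0.00120244,
        0.0004362 ]), 'tau': array([-1.25208488e-03, -5.84157479e+01,  2.93755299e+01,  7.01562569e+00,
        1.01411686e-02, -5.35088816e-05]), 'tool_pos': array([0.21336098, 0.63993805, 0.22571642]), 'orientation': array([ 7.53873445e-04,  9.87077546e-01, -1.60241535e-01, -3.47375128e-05]), 'ft_force': array([ 0.34580059,  0.94190318, -0.31238341]), 'moment': array([-0.0157354 , -0.0061259 ,  0.00770802]), 'grip_force': 0.0, 'gripper_width': 1.0030599342556816}
```

View pics/scene0.png

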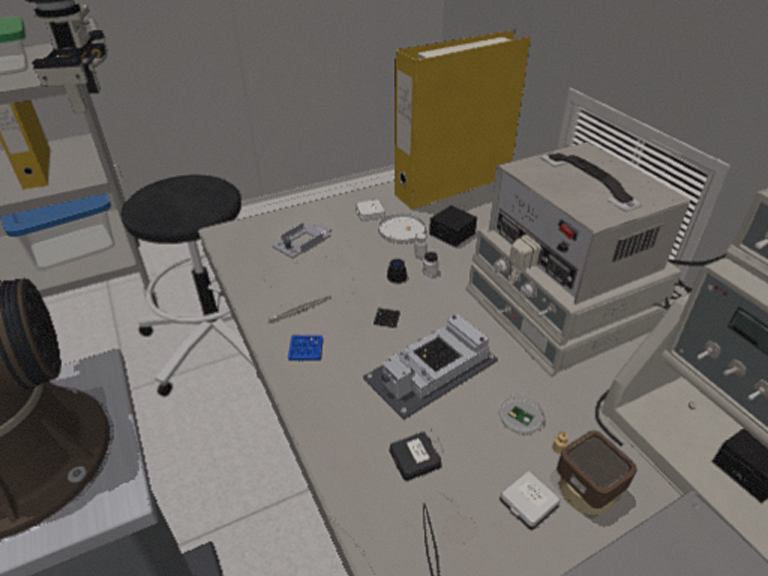

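View pics/top0.png

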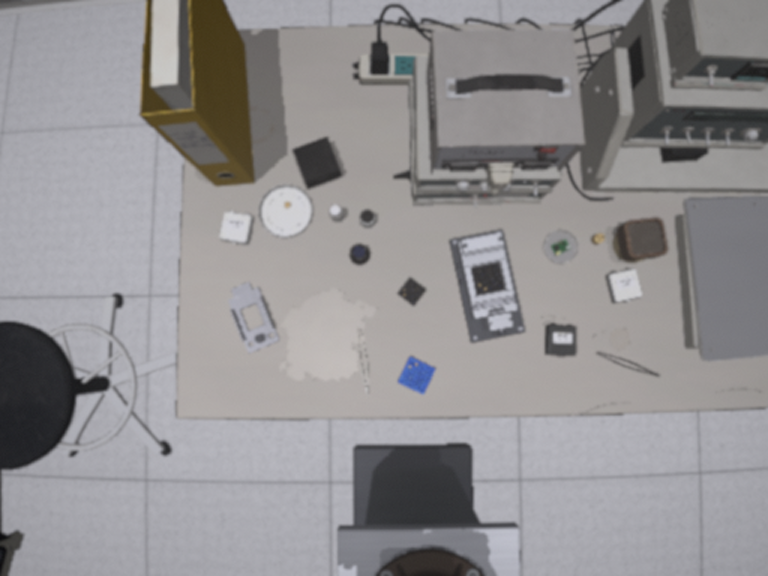

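The scene view shows the clamp frame at (300,238) and the workholder at (432,362). In the top view (×1.5) they are at (254,317) and (487,285). There are three tray-like things in the top view: a blue one at (417,375), a small black one at (411,291), and a larger black one in the nest at (488,278). The one in the nest fits, because it is not blue and is the larger of the rest. I'll confirm this in an enlarged crop.

```bash
python3 - <<'E'
from h import *
f=cam('top'); g=cam('scene')
np.savez('f0.npz',a=f['pixels'],b=g['pixels'])
def c(f,x0,y0,w,h,W,H): return cv2.resize(f['pixels'][y0:y0+h,x0:x0+w,::-1],(W,H),interpolation=cv2.INTER_CUBIC)
A=c(f,145,180,50,60,333,400); B=c(f,290,145,70,90,467,600)[:, :]
A=np.vstack([A,c(g,175,140,50,30,333,200)])
cv2.imwrite('pics/c1.png',np.hstack([A,B]))
cv2.imwrite('pics/c2.png',c(g,235,200,100,80,750,600))
E
```

```text
(no output)
```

View pics/c1.png

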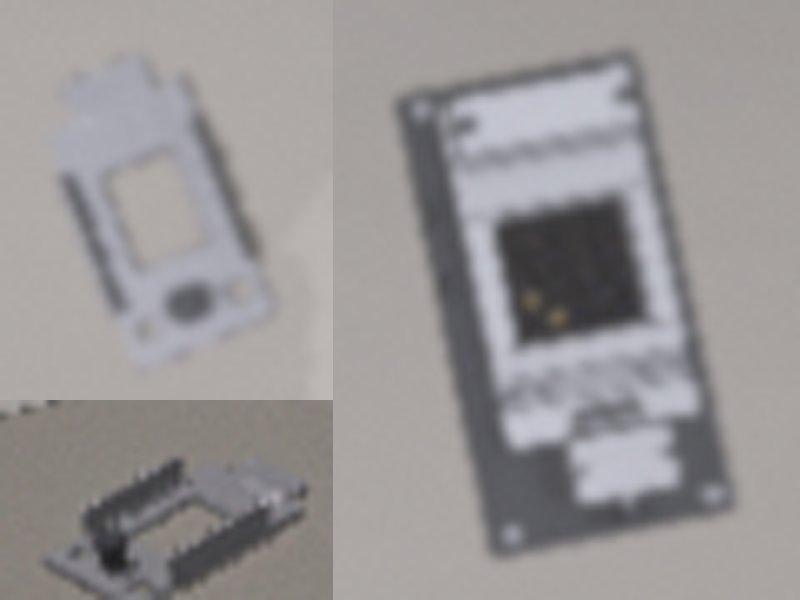

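View pics/c2.png

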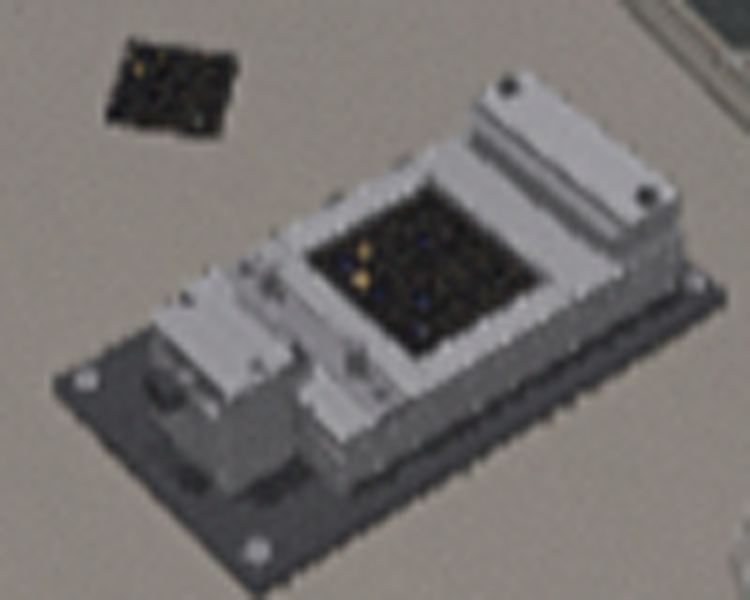

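The crop confirms that the larger black tray lies in the nest. In c2 the pins look like dark stubs near (270,285) and (360,360), and the housing is at the near end. Next I'll cast these points to the heights they must have.

```bash
cat > m.py <<'E'
from h import *
f=cam('top'); g=cam('scene')
B=lambda p:[(290+(x-333)/6.667,145+y/6.667) for x,y in p]
A=lambda p:[(145+x/6.667,180+y/6.667) for x,y in p]
C=lambda p:[(235+x/7.5,200+y/7.5) for x,y in p]
def fit(m,w):
    m=np.array(m,float)[:,:2];w=w[:,:2];mc,wc=m.mean(0),w.mean(0);a,b=m-mc,w-wc
    th=np.arctan2((a[:,0]*b[:,1]-a[:,1]*b[:,0]).sum(),(a*b).sum())
    R=np.array([[np.cos(th),-np.sin(th)],[np.sin(th),np.cos(th)]]);o=wc-R@mc
    print('th',np.degrees(th).round(2),'o',o.round(4),'res mm',((m@R.T+o-w)*1e3).round(1).tolist());return th,R,o
E
python3 - <<'E'
from m import *
fp=[(.1,.05),(.1,-.05),(-.1,-.05),(-.1,.05)];fp=[(np.sign(a)*.095,b) for a,b in fp]
for z in(.006,.01): fit(fp,plane(f,B([(402,98),(632,50),(733,505),(495,555)]),z))
# scene: front-left, front-right, rear-right
for z in(.006,.01): fit([(-.095,.05),(-.095,-.05),(.095,-.05)],plane(g,C([(55,383),(265,592),(728,295)]),z))
# bridge top (z .049) top view: rear corners & mouth edge
th,R,o=fit(fp,plane(f,B([(402,98),(632,50),(733,505),(495,555)]),.008))
for n,p in dict(pins=plane(g,C([(270,285),(360,360)]),.036),pintop=plane(g,C([(262,268),(350,347)]),.042),dots=plane(g,C([(245,268),(380,390)]),.030),
  housing=plane(g,C([(152,318),(232,392),(297,348),(215,270)]),.052),housTop=plane(f,B([(567,440),(672,425),(683,488),(578,505)]),.052),
  bridgeS=plane(g,C([(478,95),(520,72),(682,198),(632,232)]),.049),bridgeT=plane(f,B([(445,100),(632,65),(640,130),(455,165)]),.049),
  trayT=plane(f,B([(497,215),(625,193),(645,318),(518,342)]),.029)).items():
    print(n,((p[:,:2]-o)@R*1e3).round(1).tolist())
fr=[(-.038,.02,.004),(-.038,-.02,.004),(-.036,0,.02),(-.052,.03,.004),(-.052,-.03,.004),(.068,.018,.004),(.068,-.018,.004),(.0265,.0155,.004),(.0265,-.0155,.004),(-.0145,-.0155,.004),(-.0145,.0155,.004)]
px=A([(143,328),(238,290),(190,300),(140,368),(275,312),(65,85),(150,52),(105,172),(180,150),(210,250),(137,270)])
fit(fr,np.vstack([plane(f,[p],m[2]) for p,m in zip(px,fr)]))
E
```

```text
th 10.26 o [ 0.5734 -0.1128] res mm [[1.7, 2.7], [0.9, -1.6], [-1.5, -2.0], [-1.1, 0.9]]
th 10.26 o [ 0.5729 -0.1121] res mm [[2.0, 3.0], [1.3, -1.7], [-1.8, -2.3], [-1.5, 1.0]]
th 10.88 o [ 0.575  -0.1166] res mm [[-1.0, 0.6], [-1.7, -0.6], [2.6, 0.0]]
th 10.88 o [ 0.5731 -0.1196] res mm [[-1.4, 0.9], [-2.0, -0.9], [3.4, -0.0]]
th 10.26 o [ 0.5731 -0.1124] res mm [[1.9, 2.9], [1.1, -1.7], [-1.7, -2.1], [-1.3, 0.9]]
pins [[-35.2, 14.3], [-33.0, -24.8]]
pintop [[-36.4, 16.7], [-35.8, -23.2]]
dots [[-33.1, 28.8], [-32.2, -33.1]]
housing [[-80.0, 12.8], [-79.0, -23.1], [-54.2, -21.2], [-54.0, 16.9]]
housTop [[-55.8, 19.6], [-58.0, -20.9], [-82.1, -19.9], [-80.6, 20.6]]
bridgeS [[59.8, 29.3], [77.6, 29.3], [78.1, -42.1], [56.0, -43.3]]
bridgeT [[81.5, 37.5], [81.2, -36.6], [55.7, -34.1], [55.9, 39.0]]
trayT [[36.2, 23.7], [35.1, -27.7], [-14.7, -24.8], [-14.3, 26.1]]
th 20.53 o [0.5165 0.3039] res mm [[-0.2, -2.3], [-1.1, -1.3], [-2.1, 2.6], [-0.9, 1.1], [-1.7, -0.6], [1.4, -0.3], [1.0, 0.8], [-1.1, -0.2], [1.3, 1.4], [3.3, -0.3], [0.1, -0.9]]
```

```bash
cat >> h.py <<'E'
from scipy.spatial.transform import Rotation as Ro
def tool(yaw,pitch=0): # tool down, tool x along yaw; pitch>0 = front (-x) raised
    return Ro.from_euler('z',yaw,degrees=True)*Ro.from_euler('y',pitch,degrees=True)*Ro.from_euler('x',180,degrees=True)
def plan(pos,Rt):
    s=readout.get_state();q=s['orientation'];Rc=Ro.from_quat([*q[1:],q[0]])
    rv=(Rc.inv()*Rt).as_rotvec()/.08; d=np.array(pos)-s['tool_pos']
    print('t',s['t'],'pos',s['tool_pos'].round(4),'F',s['ft_force'].round(1),'w',round(s['gripper_width'],3))
    print('turn units',rv.round(3),'shift units after turn',(Rt.inv().apply(d)/.02).round(3),'before',(Rc.inv().apply(d)/.02).round(3))
E
python3 - <<'E'
from h import *
plan([.5165-.005*np.cos(.358),.3039-.005*np.sin(.358),.10],tool(20.53))
E
```

```text
t 0.3 pos [0.2135 0.6402 0.2262] F [ 0.1 -0.1  0.6] w 1.001
turn units [ 7.000e-03  1.000e-03 -8.502e+00] shift units after turn [ 8.043 21.06   6.311] before [19.497 11.313  6.32 ]
```

>>> {"name": "drive_tool", "arguments": {
  "moves": [
    {"rz": -0.85, "grip": -1},
    {"rz": -0.85, "grip": -1},
    {"rz": -0.85, "grip": -1},
    {"rz": -0.85, "grip": -1},
    {"rz": -0.85, "grip": -1},
    {"rz": -0.85, "grip": -1},
    {"rz": -0.85, "grip": -1},
    {"rz": -0.85, "grip": -1},
    {"rz": -0.85, "grip": -1},
    {"rz": -0.85, "grip": -1},
    {"dx": 0.36, "dy": 0.95, "dz": 0.28, "grip": -1},
    {"dx": 0.36, "dy": 0.95, "dz": 0.28, "grip": -1},
    {"dx": 0.36, "dy": 0.95, "dz": 0.28, "grip": -1},
    {"dx": 0.36, "dy": 0.95, "dz": 0.28, "grip": -1},
    {"dx": 0.36, "dy": 0.95, "dz": 0.28, "grip": -1},
    {"dx": 0.36, "dy": 0.95, "dz": 0.28, "grip": -1},
    {"dx": 0.36, "dy": 0.95, "dz": 0.28, "grip": -1},
    {"dx": 0.36, "dy": 0.95, "dz": 0.28, "grip": -1},
    {"dx": 0.36, "dy": 0.95, "dz": 0.28, "grip": -1},
    {"dx": 0.36, "dy": 0.95, "dz": 0.28, "grip": -1}
  ]
}}

```text
invalid input at $.moves[0]: expected keys rx, ry, rz, dx, dy, dz, grip
```

>>> {"name": "drive_tool", "arguments": {
  "moves": [
    {"dx": 0.37, "dy": 0.96, "dz": 0.29, "grip": -1},
    {"dx": 0.37, "dy": 0.96, "dz": 0.29, "grip": -1},
    {"dx": 0.37, "dy": 0.96, "dz": 0.29, "grip": -1},
    {"dx": 0.37, "dy": 0.96, "dz": 0.29, "grip": -1},
    {"dx": 0.37, "dy": 0.96, "dz": 0.29, "grip": -1},
    {"dx": 0.37, "dy": 0.96, "dz": 0.29, "grip": -1},
    {"dx": 0.37, "dy": 0.96, "dz": 0.29, "grip": -1},
    {"dx": 0.37, "dy": 0.96, "dz": 0.29, "grip": -1},
    {"dx": 0.37, "dy": 0.96, "dz": 0.29, "grip": -1},
    {"dx": 0.37, "dy": 0.96, "dz": 0.29, "grip": -1},
    {"dx": 0.37, "dy": 0.96, "dz": 0.29, "grip": -1},
    {"dx": 0.37, "dy": 0.96, "dz": 0.29, "grip": -1},
    {"grip": -1},
    {"grip": -1}
  ]
}}

```text
invalid input at $.moves[0]: expected keys rx, ry, rz, dx, dy, dz, grip
```

```bash
python3 - <<'E'
from h import *
plan([.5165-.005*np.cos(.358),.3039-.005*np.sin(.358),.0025],tool(20.53))
g=cam('scene'); save(g,'s2.png',(165,110,265,185),7)
E
```

```text
t 0.3 pos [0.2135 0.6402 0.2262] F [ 0.1 -0.1  0.6] w 1.001
turn units [ 7.000e-03  1.000e-03 -8.502e+00] shift units after turn [ 8.043 21.06  11.186] before [19.497 11.31  11.195]
```

View pics/s2.png

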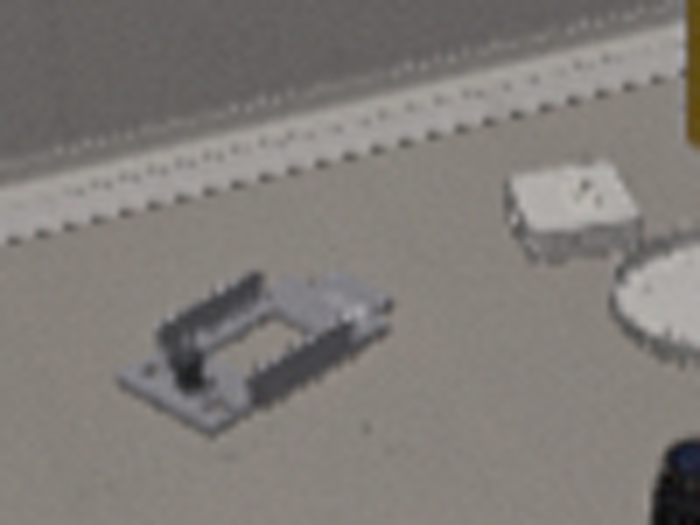

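The frame lies undisturbed, with its front corners at crop (120,380) and (212,435). The moves were refused because every key is required.

>>> {"name": "drive_tool", "arguments": {
  "moves": [
    {"rx": 0, "ry": 0, "rz": -0.85, "dx": 0, "dy": 0, "dz": 0, "grip": -1},
    {"rx": 0, "ry": 0, "rz": -0.85, "dx": 0, "dy": 0, "dz": 0, "grip": -1},
    {"rx": 0, "ry": 0, "rz": -0.85, "dx": 0, "dy": 0, "dz": 0, "grip": -1},
    {"rx": 0, "ry": 0, "rz": -0.85, "dx": 0, "dy": 0, "dz": 0, "grip": -1},
    {"rx": 0, "ry": 0, "rz": -0.85, "dx": 0, "dy": 0, "dz": 0, "grip": -1},
    {"rx": 0, "ry": 0, "rz": -0.85, "dx": 0, "dy": 0, "dz": 0, "grip": -1},
    {"rx": 0, "ry": 0, "rz": -0.85, "dx": 0, "dy": 0, "dz": 0, "grip": -1},
    {"rx": 0, "ry": 0, "rz": -0.85, "dx": 0, "dy": 0, "dz": 0, "grip": -1},
    {"rx": 0, "ry": 0, "rz": -0.85, "dx": 0, "dy": 0, "dz": 0, "grip": -1},
    {"rx": 0, "ry": 0, "rz": -0.85, "dx": 0, "dy": 0, "dz": 0, "grip": -1},
    {"rx": 0, "ry": 0, "rz": 0, "dx": 0.36, "dy": 0.95, "dz": 0.28, "grip": -1},
    {"rx": 0, "ry": 0, "rz": 0, "dx": 0.36, "dy": 0.95, "dz": 0.28, "grip": -1},
    {"rx": 0, "ry": 0, "rz": 0, "dx": 0.36, "dy": 0.95, "dz": 0.28, "grip": -1},
    {"rx": 0, "ry": 0, "rz": 0, "dx": 0.36, "dy": 0.95, "dz": 0.28, "grip": -1},
    {"rx": 0, "ry": 0, "rz": 0, "dx": 0.36, "dy": 0.95, "dz": 0.28, "grip": -1},
    {"rx": 0, "ry": 0, "rz": 0, "dx": 0.36, "dy": 0.95, "dz": 0.28, "grip": -1},
    {"rx": 0, "ry": 0, "rz": 0, "dx": 0.36, "dy": 0.95, "dz": 0.28, "grip": -1},
    {"rx": 0, "ry": 0, "rz": 0, "dx": 0.36, "dy": 0.95, "dz": 0.28, "grip": -1},
    {"rx": 0, "ry": 0, "rz": 0, "dx": 0.36, "dy": 0.95, "dz": 0.28, "grip": -1},
    {"rx": 0, "ry": 0, "rz": 0, "dx": 0.36, "dy": 0.95, "dz": 0.28, "grip": -1}
  ]
}}

```text
t: 2.35
tool_pos: [0.3487, 0.4863, 0.1702]
orientation: [-0.0, 0.984, 0.178, 0.0]
ft_force: [-0.5, 0.7, 0.2]
gripper_width: 1.002
grip_force: 0.0
```

>>> {"name": "drive_tool", "arguments": {
  "moves": [
    {"rx": 0, "ry": 0, "rz": 0, "dx": 0.37, "dy": 0.96, "dz": 0.29, "grip": -1},
    {"rx": 0, "ry": 0, "rz": 0, "dx": 0.37, "dy": 0.96, "dz": 0.29, "grip": -1},
    {"rx": 0, "ry": 0, "rz": 0, "dx": 0.37, "dy": 0.96, "dz": 0.29, "grip": -1},
    {"rx": 0, "ry": 0, "rz": 0, "dx": 0.37, "dy": 0.96, "dz": 0.29, "grip": -1},
    {"rx": 0, "ry": 0, "rz": 0, "dx": 0.37, "dy": 0.96, "dz": 0.29, "grip": -1},
    {"rx": 0, "ry": 0, "rz": 0, "dx": 0.37, "dy": 0.96, "dz": 0.29, "grip": -1},
    {"rx": 0, "ry": 0, "rz": 0, "dx": 0.37, "dy": 0.96, "dz": 0.29, "grip": -1},
    {"rx": 0, "ry": 0, "rz": 0, "dx": 0.37, "dy": 0.96, "dz": 0.29, "grip": -1},
    {"rx": 0, "ry": 0, "rz": 0, "dx": 0.37, "dy": 0.96, "dz": 0.29, "grip": -1},
    {"rx": 0, "ry": 0, "rz": 0, "dx": 0.37, "dy": 0.96, "dz": 0.29, "grip": -1},
    {"rx": 0, "ry": 0, "rz": 0, "dx": 0.37, "dy": 0.96, "dz": 0.29, "grip": -1},
    {"rx": 0, "ry": 0, "rz": 0, "dx": 0.37, "dy": 0.96, "dz": 0.29, "grip": -1},
    {"rx": 0, "ry": 0, "rz": 0, "dx": 0, "dy": 0, "dz": 0, "grip": -1},
    {"rx": 0, "ry": 0, "rz": 0, "dx": 0, "dy": 0, "dz": 0, "grip": -1}
  ]
}}

```text
t: 3.75
tool_pos: [0.5118, 0.3021, 0.1007]
orientation: [0.0, 0.984, 0.177, -0.0]
ft_force: [0.6, 0.6, 0.3]
gripper_width: 0.998
grip_force: 0.0
```

```bash
python3 - <<'E'
from m import *
plan([.5165-.005*np.cos(.358),.3039-.005*np.sin(.358),.0025],tool(20.53))
S=lambda p:[(165+x/7,110+y/7) for x,y in p]
fit([(-.052,.03),(-.052,-.03)],plane(g,S([(120,378),(212,433)]),.002))
print(plane(g,S([(178,343)]),.02), plane(g,S([(388,298),(390,325)]),.004))
E
```

```text
t 3.85 pos [0.5115 0.3031 0.1012] F [-0.2  0.6  0.7] w 0.995
turn units [-0.003 -0.006 -0.001] shift units after turn [-3.000e-03  5.100e-02  4.933e+00] before [-0.005  0.052  4.933]
th 21.38 o [0.5196 0.2996] res mm [[-0.2, 0.5], [0.2, -0.5]]
[[0.48410437 0.29588129 0.02      ]] [[0.58398983 0.31034391 0.004     ]
 [0.5766686  0.29040606 0.004     ]]
```

>>> {"name": "drive_tool", "arguments": {
  "moves": [
    {"rx": 0, "ry": 0, "rz": 0, "dx": 0.05, "dy": 0.05, "dz": 0.8, "grip": -1},
    {"rx": 0, "ry": 0, "rz": 0, "dx": 0, "dy": 0, "dz": 0.8, "grip": -1},
    {"rx": 0, "ry": 0, "rz": 0, "dx": 0, "dy": 0, "dz": 0.8, "grip": -1},
    {"rx": 0, "ry": 0, "rz": 0, "dx": 0, "dy": 0, "dz": 0.8, "grip": -1},
    {"rx": 0, "ry": 0, "rz": 0, "dx": 0, "dy": 0, "dz": 0.8, "grip": -1},
    {"rx": 0, "ry": 0, "rz": 0, "dx": 0, "dy": 0, "dz": 0.5, "grip": -1},
    {"rx": 0, "ry": 0, "rz": 0, "dx": 0, "dy": 0, "dz": 0.42, "grip": -1},
    {"rx": 0, "ry": 0, "rz": 0, "dx": 0, "dy": 0, "dz": 0, "grip": -1},
    {"rx": 0, "ry": 0, "rz": 0, "dx": 0, "dy": 0, "dz": 0, "grip": -1}
  ]
}}

```text
t: 4.75
tool_pos: [0.5129, 0.3027, 0.0029]
orientation: [-0.0, 0.984, 0.178, 0.0]
ft_force: [0.5, -0.4, 0.9]
gripper_width: 0.999
grip_force: 0.0
```

>>> {"name": "drive_tool", "arguments": {
  "moves": [
    {"rx": 0, "ry": 0, "rz": 0, "dx": 0, "dy": 0, "dz": 0, "grip": 1},
    {"rx": 0, "ry": 0, "rz": 0, "dx": 0, "dy": 0, "dz": 0, "grip": 1},
    {"rx": 0, "ry": 0, "rz": 0, "dx": 0, "dy": 0, "dz": 0, "grip": 1},
    {"rx": 0, "ry": 0, "rz": 0, "dx": 0, "dy": 0, "dz": 0, "grip": 1},
    {"rx": 0, "ry": 0, "rz": 0, "dx": 0, "dy": 0, "dz": 0, "grip": 1},
    {"rx": 0, "ry": 0, "rz": 0, "dx": 0, "dy": 0, "dz": 0, "grip": 1},
    {"rx": 0, "ry": 0, "rz": 0, "dx": 0, "dy": 0, "dz": 0, "grip": 1},
    {"rx": 0, "ry": 0, "rz": 0, "dx": 0, "dy": 0, "dz": 0, "grip": 1}
  ]
}}

```text
t: 5.55
tool_pos: [0.513, 0.3027, 0.0029]
orientation: [-0.0, 0.984, 0.178, 0.0]
ft_force: [-1.5, 0.9, 5.6]
gripper_width: 0.683
grip_force: 29.8
```

>>> {"name": "drive_tool", "arguments": {
  "moves": [
    {"rx": 0, "ry": 0, "rz": 0, "dx": 0, "dy": 0, "dz": -0.4, "grip": 1},
    {"rx": 0, "ry": 0, "rz": 0, "dx": 0, "dy": 0, "dz": -0.8, "grip": 1},
    {"rx": 0, "ry": 0, "rz": 0, "dx": 0, "dy": 0, "dz": -0.8, "grip": 1},
    {"rx": 0, "ry": 0, "rz": 0, "dx": 0, "dy": 0, "dz": -0.8, "grip": 1},
    {"rx": 0, "ry": 0, "rz": 0, "dx": 0, "dy": 0, "dz": -0.8, "grip": 1},
    {"rx": 0, "ry": 0, "rz": 0, "dx": 0, "dy": 0, "dz": -0.8, "grip": 1},
    {"rx": 0, "ry": 0, "rz": 0, "dx": 0, "dy": 0, "dz": -0.8, "grip": 1}
  ]
}}

```text
t: 6.25
tool_pos: [0.5122, 0.3016, 0.1069]
orientation: [0.0, 0.984, 0.178, -0.001]
ft_force: [0.1, 1.2, -1.7]
gripper_width: 0.682
grip_force: 29.8
```

```bash
cat >> h.py <<'E'
W=dict(o=np.array([.5745,-.1145,0]),th=10.5,gx=-.005,gz=.0028)
def tcp_for_tip(x,y,z,pitch,dyaw=0):
    Rf=Ro.from_euler('z',dyaw,degrees=True)*Ro.from_euler('y',pitch,degrees=True)
    p=np.array([x,y,z])+Rf.apply([W['gx']-.068,0,W['gz']])
    return W['o']+Ro.from_euler('z',W['th'],degrees=True).apply(p), tool(W['th']+dyaw,pitch)
def to_wh(X): return Ro.from_euler('z',-W['th'],degrees=True).apply(np.array(X)-W['o'])
def frame_pts(s=None):
    s=s or readout.get_state();q=s['orientation'];Rt=Ro.from_quat([*q[1:],q[0]]);Rf=Rt*Ro.from_euler('x',180,degrees=True)
    P={k:Rf.apply(np.array(v)-[W['gx'],0,W['gz']])+s['tool_pos'] for k,v in dict(tip=(.068,0,0),front=(-.052,0,0),hl=(-.038,.02,0),hr=(-.038,-.02,0),knob=(-.036,0,.02)).items()}
    return P
E
python3 - <<'E'
from h import *
plan(*tcp_for_tip(.044,0,.075,12))
E
```

```text
t 6.25 pos [0.5122 0.3016 0.1069] F [ 0.1  1.2 -1.7] w 0.682
turn units [ 0.238 -2.592  2.173] shift units after turn [-1.878 21.027  1.115] before [-5.688 20.347  0.722]
```

>>> {"name": "drive_tool", "arguments": {
  "moves": [
    {"rx": 0.06, "ry": -0.65, "rz": 0.54, "dx": 0, "dy": 0, "dz": 0, "grip": 1},
    {"rx": 0.06, "ry": -0.65, "rz": 0.54, "dx": 0, "dy": 0, "dz": 0, "grip": 1},
    {"rx": 0.06, "ry": -0.65, "rz": 0.54, "dx": 0, "dy": 0, "dz": 0, "grip": 1},
    {"rx": 0.06, "ry": -0.65, "rz": 0.54, "dx": 0, "dy": 0, "dz": 0, "grip": 1},
    {"rx": 0, "ry": 0, "rz": 0, "dx": -0.09, "dy": 0.95, "dz": 0.05, "grip": 1},
    {"rx": 0, "ry": 0, "rz": 0, "dx": -0.09, "dy": 0.95, "dz": 0.05, "grip": 1},
    {"rx": 0, "ry": 0, "rz": 0, "dx": -0.09, "dy": 0.95, "dz": 0.05, "grip": 1},
    {"rx": 0, "ry": 0, "rz": 0, "dx": -0.09, "dy": 0.95, "dz": 0.05, "grip": 1},
    {"rx": 0, "ry": 0, "rz": 0, "dx": -0.09, "dy": 0.95, "dz": 0.05, "grip": 1},
    {"rx": 0, "ry": 0, "rz": 0, "dx": -0.09, "dy": 0.95, "dz": 0.05, "grip": 1},
    {"rx": 0, "ry": 0, "rz": 0, "dx": -0.09, "dy": 0.95, "dz": 0.05, "grip": 1},
    {"rx": 0, "ry": 0, "rz": 0, "dx": -0.09, "dy": 0.95, "dz": 0.05, "grip": 1},
    {"rx": 0, "ry": 0, "rz": 0, "dx": -0.09, "dy": 0.95, "dz": 0.05, "grip": 1},
    {"rx": 0, "ry": 0, "rz": 0, "dx": -0.09, "dy": 0.95, "dz": 0.05, "grip": 1},
    {"rx": 0, "ry": 0, "rz": 0, "dx": -0.09, "dy": 0.95, "dz": 0.05, "grip": 1},
    {"rx": 0, "ry": 0, "rz": 0, "dx": -0.09, "dy": 0.95, "dz": 0.05, "grip": 1},
    {"rx": 0, "ry": 0, "rz": 0, "dx": -0.09, "dy": 0.95, "dz": 0.05, "grip": 1},
    {"rx": 0, "ry": 0, "rz": 0, "dx": -0.09, "dy": 0.95, "dz": 0.05, "grip": 1},
    {"rx": 0, "ry": 0, "rz": 0, "dx": -0.09, "dy": 0.95, "dz": 0.05, "grip": 1}
  ]
}}

```text
t: 8.15
tool_pos: [0.5361, 0.0152, 0.0971]
orientation: [0.009, 0.99, 0.092, -0.104]
ft_force: [0.5, 0.5, -2.1]
gripper_width: 0.682
grip_force: 29.8
```

>>> {"name": "drive_tool", "arguments": {
  "moves": [
    {"rx": 0, "ry": 0, "rz": 0, "dx": -0.09, "dy": 0.95, "dz": 0.06, "grip": 1},
    {"rx": 0, "ry": 0, "rz": 0, "dx": -0.09, "dy": 0.95, "dz": 0.06, "grip": 1},
    {"rx": 0, "ry": 0, "rz": 0, "dx": -0.09, "dy": 0.95, "dz": 0.06, "grip": 1},
    {"rx": 0, "ry": 0, "rz": 0, "dx": -0.09, "dy": 0.95, "dz": 0.06, "grip": 1},
    {"rx": 0, "ry": 0, "rz": 0, "dx": -0.09, "dy": 0.95, "dz": 0.06, "grip": 1},
    {"rx": 0, "ry": 0, "rz": 0, "dx": -0.09, "dy": 0.95, "dz": 0.06, "grip": 1},
    {"rx": 0, "ry": 0, "rz": 0, "dx": -0.09, "dy": 0.9, "dz": 0.06, "grip": 1},
    {"rx": 0, "ry": 0, "rz": 0, "dx": 0, "dy": 0, "dz": 0, "grip": 1},
    {"rx": 0, "ry": 0, "rz": 0, "dx": 0, "dy": 0, "dz": 0, "grip": 1}
  ]
}}

```text
t: 9.05
tool_pos: [0.5462, -0.1163, 0.0912]
orientation: [0.009, 0.99, 0.091, -0.104]
ft_force: [-0.0, 0.2, -2.3]
gripper_width: 0.686
grip_force: 29.8
```

```bash
python3 - <<'E'
from h import *
plan(*tcp_for_tip(.046,0,.033,12))
P=frame_pts()
for k in P: print(k,(to_wh(P[k])*1e3).round(1))
f=cam('top');g=cam('scene')
a=cv2.resize(f['pixels'][140:240,285:365,::-1],(480,600),interpolation=3)
cv2.imwrite('pics/t3.png',a); save(g,'s3.png',(235,190,335,265),8)
for n,c in(('top',f),('scene',g)): print(n,{k:proj(c,P[k]).round(1).tolist() for k in P})
E
```

```text
t 9.05 pos [ 0.5462 -0.1163  0.0912] F [-0.   0.2 -2.3] w 0.686
turn units [-0.014 -0.007  0.006] shift units after turn [0.58  0.171 1.938] before [0.579 0.173 1.938]
tip [42.7  3.4 73.4]
front [-74.7   3.4  98.2]
hl [-61.   23.4  95.4]
hr [-61.  -16.6  95.3]
knob [-54.9   3.4 114.5]
top {'tip': [[325.3, 170.0]], 'front': [[337.7, 215.7]], 'hl': [[328.2, 211.8]], 'hr': [[344.3, 208.6]], 'knob': [[337.4, 207.2]]}
scene {'tip': [[302.4, 214.3]], 'front': [[261.1, 229.0]], 'hl': [[260.4, 221.8]], 'hr': [[272.4, 232.6]], 'knob': [[268.8, 219.2]]}
```

View pics/s3.png

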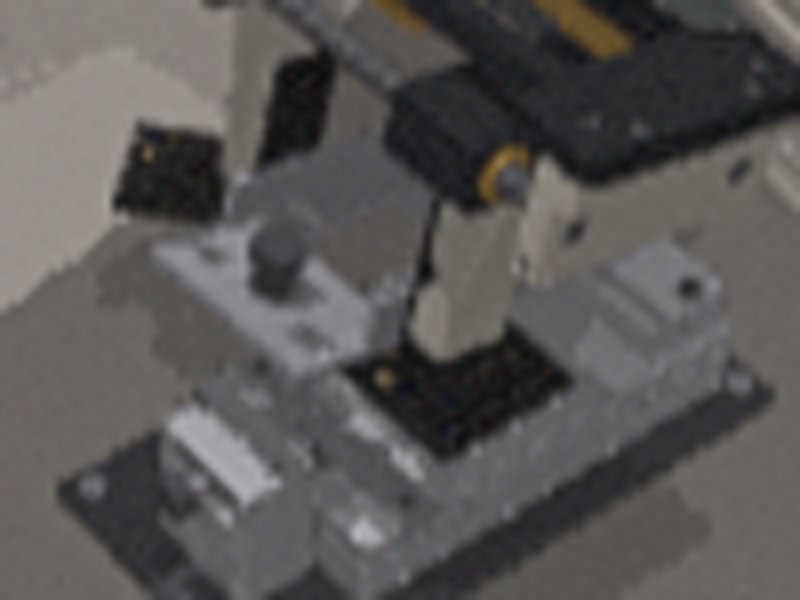

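The frame is held front-high. In the crop the knob top is at (280,222) and the holes at (213,250) and (310,333), all within about 1.3 px of the prediction, so the grasp is as computed. Now I'll enlarge the pin area from the first pictures.

```bash
python3 - <<'E'
import numpy as np,cv2
z=np.load('f0.npz')
a=cv2.resize(z['b'][228:258,258:294,::-1],(480,400),interpolation=cv2.INTER_CUBIC)  # 13.33x
b=cv2.resize(z['a'][192:222,310:346,::-1],(480,400)[::1],interpolation=cv2.INTER_CUBIC)
o=[cv2.normalize(i,None,0,255,cv2.NORM_MINMAX) for i in(a,b)]
o=np.hstack([o[0][:,:400],o[1][:,:400]])
cv2.imwrite('pics/p4.png',o)
E
```

```text
(no output)
```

View pics/p4.png

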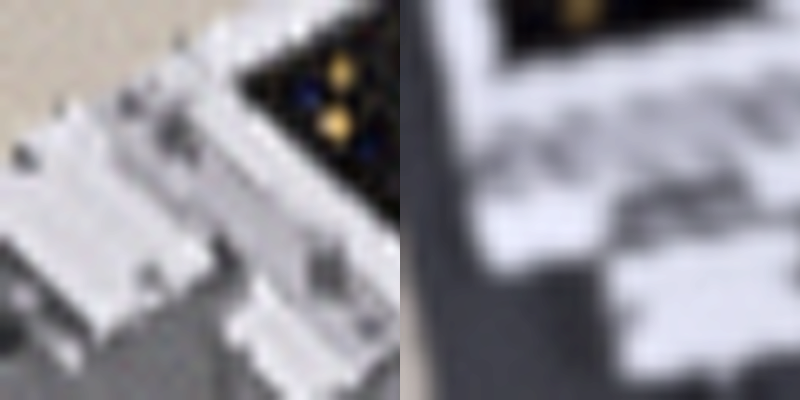

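The left half (scene) shows the pins as dark stubs at (180,132) and (325,275), their feet near (180,153) and (325,298), with screws outboard at (130,103) and (370,325).

```bash
python3 - <<'E'
from m import *
P=lambda p:[(258+x/13.333,228+y/13.333) for x,y in p]
b=np.array([.0015,-.002,0])
for n,p,z in(('mid',[(180,132),(325,275)],.0355),('foot',[(180,153),(325,298)],.0305),('screw',[(130,103),(370,325)],.03)):
    w=to_wh(plane(g,P(p),z)-b)*1e3; print(n,w.round(1).tolist(),w.mean(0).round(1))
E
```

```text
mid [[-35.8, 18.9, 35.5], [-37.2, -20.3, 35.5]] [-36.5  -0.7  35.5]
foot [[-35.8, 18.8, 30.5], [-37.3, -20.8, 30.5]] [-36.5  -1.   30.5]
screw [[-34.9, 33.4, 30.0], [-35.0, -29.4, 30.0]] [-34.9   2.   30. ]
```

>>> {"name": "drive_tool", "arguments": {
  "moves": [
    {"rx": 0, "ry": 0, "rz": 0, "dx": 0.15, "dy": 0.04, "dz": 0.48, "grip": 1},
    {"rx": 0, "ry": 0, "rz": 0, "dx": 0.15, "dy": 0.04, "dz": 0.48, "grip": 1},
    {"rx": 0, "ry": 0, "rz": 0, "dx": 0.15, "dy": 0.04, "dz": 0.48, "grip": 1},
    {"rx": 0, "ry": 0, "rz": 0, "dx": 0.13, "dy": 0.05, "dz": 0.48, "grip": 1},
    {"rx": 0, "ry": 0, "rz": 0, "dx": 0, "dy": 0, "dz": 0, "grip": 1},
    {"rx": 0, "ry": 0, "rz": 0, "dx": 0, "dy": 0, "dz": 0, "grip": 1}
  ]
}}

```text
t: 9.85
tool_pos: [0.5502, -0.1183, 0.051]
orientation: [0.009, 0.99, 0.092, -0.104]
ft_force: [0.3, 0.7, -1.6]
gripper_width: 0.683
grip_force: 29.8
```

```bash
python3 - <<'E'
from h import *
plan(*tcp_for_tip(.062,0,.031,11.5))
P=frame_pts()
for k in P: print(k,(to_wh(P[k])*1e3).round(1))
E
```

```text
t 9.85 pos [ 0.5502 -0.1183  0.051 ] F [ 0.3  0.7 -1.6] w 0.683
turn units [-0.009  0.112  0.02 ] shift units after turn [ 0.789  0.035 -0.025] before [ 0.789  0.036 -0.032]
tip [46.3  0.8 33. ]
front [-71.1   0.6  58. ]
hl [-57.4  20.6  55.1]
hr [-57.4 -19.4  55.1]
knob [-51.3   0.6  74.2]
```

>>> {"name": "drive_tool", "arguments": {
  "moves": [
    {"rx": 0, "ry": 0.03, "rz": 0, "dx": 0.16, "dy": 0.01, "dz": -0.005, "grip": 1},
    {"rx": 0, "ry": 0.03, "rz": 0, "dx": 0.16, "dy": 0.01, "dz": -0.005, "grip": 1},
    {"rx": 0, "ry": 0.03, "rz": 0, "dx": 0.16, "dy": 0.01, "dz": -0.005, "grip": 1},
    {"rx": 0, "ry": 0.02, "rz": 0, "dx": 0.16, "dy": 0, "dz": -0.005, "grip": 1},
    {"rx": 0, "ry": 0, "rz": 0, "dx": 0.15, "dy": 0, "dz": -0.005, "grip": 1},
    {"rx": 0, "ry": 0, "rz": 0, "dx": 0, "dy": 0, "dz": 0, "grip": 1},
    {"rx": 0, "ry": 0, "rz": 0, "dx": 0, "dy": 0, "dz": 0, "grip": 1}
  ]
}}

```text
t: 10.55
tool_pos: [0.5658, -0.1159, 0.0486]
orientation: [0.009, 0.991, 0.092, -0.099]
ft_force: [-0.8, 0.4, -2.6]
gripper_width: 0.684
grip_force: 29.8
```

```bash
python3 - <<'E'
from h import *
plan(*tcp_for_tip(.066,0,.031,10))
P=frame_pts()
for k in P: print(k,(to_wh(P[k])*1e3).round(1))
g=cam('scene'); save(g,'s5.png',(250,190,330,250),10)
E
```

```text
t 10.55 pos [ 0.5658 -0.1159  0.0486] F [-0.8  0.4 -2.6] w 0.684
turn units [-0.011  0.319  0.02 ] shift units after turn [0.186 0.01  0.079] before [0.188 0.011 0.074]
tip [62.2  0.3 31.4]
front [-55.4   0.1  55.2]
hl [-41.7  20.2  52.5]
hr [-41.7 -19.8  52.4]
knob [-35.8   0.1  71.6]
```

View pics/s5.png

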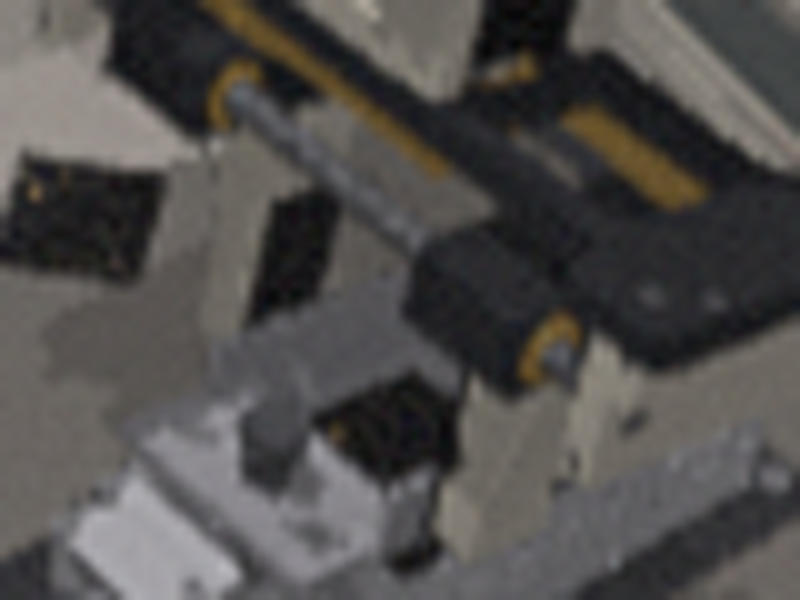

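The frame is over the housing with its tongue at the bridge, and there is no contact force. The hole row is at about (230,410) to (310,530). Next I'll reduce the tilt and feel for the end stop.

>>> {"name": "drive_tool", "arguments": {
  "moves": [
    {"rx": 0, "ry": 0.16, "rz": 0, "dx": 0.09, "dy": 0, "dz": 0.04, "grip": 1},
    {"rx": 0, "ry": 0.16, "rz": 0, "dx": 0.09, "dy": 0, "dz": 0.035, "grip": 1},
    {"rx": 0, "ry": 0, "rz": 0, "dx": 0, "dy": 0, "dz": 0, "grip": 1},
    {"rx": 0, "ry": 0, "rz": 0, "dx": 0, "dy": 0, "dz": 0, "grip": 1}
  ]
}}

```text
t: 11.0
tool_pos: [0.5689, -0.1153, 0.0467]
orientation: [0.007, 0.992, 0.092, -0.087]
ft_force: [0.2, -0.2, -1.2]
gripper_width: 0.681
grip_force: 29.8
```

>>> {"name": "drive_tool", "arguments": {
  "moves": [
    {"rx": 0, "ry": 0, "rz": 0, "dx": 0.05, "dy": 0, "dz": -0.01, "grip": 1},
    {"rx": 0, "ry": 0, "rz": 0, "dx": 0, "dy": 0, "dz": 0, "grip": 1}
  ]
}}

```text
t: 11.2
tool_pos: [0.5703, -0.1151, 0.0467]
orientation: [0.008, 0.992, 0.092, -0.087]
ft_force: [-0.3, 0.7, -1.5]
gripper_width: 0.682
grip_force: 29.8
```

>>> {"name": "drive_tool", "arguments": {
  "moves": [
    {"rx": 0, "ry": 0, "rz": 0, "dx": 0.05, "dy": 0, "dz": -0.01, "grip": 1},
    {"rx": 0, "ry": 0, "rz": 0, "dx": 0, "dy": 0, "dz": 0, "grip": 1}
  ]
}}

```text
t: 11.4
tool_pos: [0.5712, -0.1149, 0.0466]
orientation: [0.007, 0.992, 0.092, -0.087]
ft_force: [-0.4, 0.5, -1.5]
gripper_width: 0.683
grip_force: 29.8
```

>>> {"name": "drive_tool", "arguments": {
  "moves": [
    {"rx": 0, "ry": 0, "rz": 0, "dx": 0.05, "dy": 0, "dz": -0.01, "grip": 1},
    {"rx": 0, "ry": 0, "rz": 0, "dx": 0, "dy": 0, "dz": 0, "grip": 1}
  ]
}}

```text
t: 11.6
tool_pos: [0.5722, -0.1147, 0.0466]
orientation: [0.007, 0.992, 0.092, -0.087]
ft_force: [0.1, 0.4, -1.6]
gripper_width: 0.689
grip_force: 29.8
```

>>> {"name": "drive_tool", "arguments": {
  "moves": [
    {"rx": 0, "ry": 0, "rz": 0, "dx": 0.04, "dy": 0, "dz": -0.01, "grip": 1},
    {"rx": 0, "ry": 0, "rz": 0, "dx": 0, "dy": 0, "dz": 0, "grip": 1}
  ]
}}

```text
t: 11.8
tool_pos: [0.573, -0.1146, 0.0467]
orientation: [0.007, 0.992, 0.092, -0.087]
ft_force: [0.5, -0.3, -1.8]
gripper_width: 0.688
grip_force: 29.8
```

>>> {"name": "drive_tool", "arguments": {
  "moves": [
    {"rx": 0, "ry": 0, "rz": 0, "dx": 0.04, "dy": 0, "dz": -0.01, "grip": 1},
    {"rx": 0, "ry": 0, "rz": 0, "dx": 0, "dy": 0, "dz": 0, "grip": 1}
  ]
}}

```text
t: 12.0
tool_pos: [0.5738, -0.1144, 0.0467]
orientation: [0.007, 0.992, 0.092, -0.087]
ft_force: [-0.1, 0.2, -2.3]
gripper_width: 0.68
grip_force: 29.8
```

>>> {"name": "drive_tool", "arguments": {
  "moves": [
    {"rx": 0, "ry": 0, "rz": 0, "dx": 0.04, "dy": 0, "dz": -0.01, "grip": 1},
    {"rx": 0, "ry": 0, "rz": 0, "dx": 0, "dy": 0, "dz": 0, "grip": 1}
  ]
}}

```text
t: 12.2
tool_pos: [0.5742, -0.1143, 0.0467]
orientation: [0.007, 0.992, 0.092, -0.087]
ft_force: [-1.0, 0.0, -0.7]
gripper_width: 0.682
grip_force: 29.8
```

```bash
python3 - <<'E'
from h import *
P=frame_pts(); print(readout.get_state()['ft_force'].round(1))
for k in P: print(k,(to_wh(P[k])*1e3).round(1))
E
```

```text
[-1.   0.  -0.7]
tip [71.2  0.3 31.3]
front [-47.    0.1  52.2]
hl [-33.2  20.2  49.7]
hr [-33.2 -19.8  49.7]
knob [-27.8   0.1  69.1]
```

>>> {"name": "drive_tool", "arguments": {
  "moves": [
    {"rx": 0, "ry": 0, "rz": 0, "dx": 0.04, "dy": 0, "dz": -0.008, "grip": 1},
    {"rx": 0, "ry": 0, "rz": 0, "dx": 0, "dy": 0, "dz": 0, "grip": 1}
  ]
}}

```text
t: 12.4
tool_pos: [0.5744, -0.1143, 0.0466]
orientation: [0.007, 0.992, 0.092, -0.088]
ft_force: [-3.4, 0.1, -0.8]
gripper_width: 0.684
grip_force: 29.8
```

>>> {"name": "drive_tool", "arguments": {
  "moves": [
    {"rx": 0, "ry": 0, "rz": 0, "dx": 0.04, "dy": 0, "dz": -0.008, "grip": 1},
    {"rx": 0, "ry": 0, "rz": 0, "dx": 0, "dy": 0, "dz": 0, "grip": 1}
  ]
}}

```text
t: 12.6
tool_pos: [0.5745, -0.1143, 0.0466]
orientation: [0.007, 0.992, 0.092, -0.088]
ft_force: [-4.8, 1.4, 0.3]
gripper_width: 0.686
grip_force: 29.8
```

>>> {"name": "drive_tool", "arguments": {
  "moves": [
    {"rx": 0, "ry": 0, "rz": 0, "dx": -0.1, "dy": 0, "dz": 0.02, "grip": 1},
    {"rx": 0, "ry": 0, "rz": 0, "dx": 0, "dy": 0, "dz": 0, "grip": 1},
    {"rx": 0, "ry": 0, "rz": 0, "dx": 0, "dy": 0, "dz": 0, "grip": 1}
  ]
}}

```text
t: 12.9
tool_pos: [0.5744, -0.1143, 0.0469]
orientation: [0.007, 0.992, 0.092, -0.086]
ft_force: [-1.5, -0.8, -1.6]
gripper_width: 0.68
grip_force: 29.8
```

```bash
sed -i "s/^W=.*/W=dict(o=np.array([.5765,-.1141,0]),th=10.5,gx=-.0065,gz=.0028)/" h.py; python3 - <<'E'
from h import *
P=frame_pts()
for k in P: print(k,(to_wh(P[k])*1e3).round(1))
for p in (7,5,3,0): plan(*tcp_for_tip(.068,0,.0305,p))
E
```

```text
tip [70.8  0.3 31.2]
front [-47.4   0.1  52. ]
hl [-33.7  20.1  49.6]
hr [-33.6 -19.9  49.5]
knob [-28.2   0.1  68.9]
t 12.9 pos [ 0.5744 -0.1143  0.0469] F [-1.5 -0.8 -1.6] w 0.68
turn units [-0.01   0.643  0.02 ] shift units after turn [-0.146  0.008  0.245] before [-0.133  0.008  0.252]
t 12.9 pos [ 0.5744 -0.1143  0.0469] F [-1.5 -0.8 -1.6] w 0.68
turn units [-0.01   1.079  0.02 ] shift units after turn [-0.161  0.008  0.37 ] before [-0.129  0.008  0.382]
t 12.9 pos [ 0.5744 -0.1143  0.0469] F [-1.5 -0.8 -1.6] w 0.68
turn units [-0.01   1.515  0.02 ] shift units after turn [-0.181  0.008  0.494] before [-0.12   0.008  0.512]
t 12.9 pos [ 0.5744 -0.1143  0.0469] F [-1.5 -0.8 -1.6] w 0.68
turn units [-0.011  2.17   0.02 ] shift units after turn [-0.219  0.008  0.678] before [-0.099  0.009  0.706]
```

```bash
sed -i "s/gx=-.0065/gx=-.0035/" h.py; python3 - <<'E'
from h import *
P=frame_pts()
for k in P: print(k,(to_wh(P[k])*1e3).round(1))
for p in (7,5,3,0): plan(*tcp_for_tip(.0679,0,.0305,p))
E
```

```text
tip [67.8  0.3 31.8]
front [-50.4   0.1  52.5]
hl [-36.6  20.1  50.1]
hr [-36.5 -19.9  50. ]
knob [-31.2   0.1  69.4]
t 12.9 pos [ 0.5744 -0.1143  0.0469] F [-1.5 -0.8 -1.6] w 0.68
turn units [-0.01   0.643  0.02 ] shift units after turn [-0.001  0.008  0.245] before [0.012 0.008 0.245]
t 12.9 pos [ 0.5744 -0.1143  0.0469] F [-1.5 -0.8 -1.6] w 0.68
turn units [-0.01   1.079  0.02 ] shift units after turn [-0.016  0.008  0.37 ] before [0.015 0.009 0.37 ]
t 12.9 pos [ 0.5744 -0.1143  0.0469] F [-1.5 -0.8 -1.6] w 0.68
turn units [-0.01   1.515  0.02 ] shift units after turn [-0.036  0.008  0.494] before [0.024 0.009 0.495]
t 12.9 pos [ 0.5744 -0.1143  0.0469] F [-1.5 -0.8 -1.6] w 0.68
turn units [-0.011  2.17   0.02 ] shift units after turn [-0.074  0.008  0.678] before [0.044 0.009 0.681]
```

Lower to 7°, then on to 5.5°, watching the force.

>>> {"name": "drive_tool", "arguments": {
  "moves": [
    {"rx": 0, "ry": 0.22, "rz": 0, "dx": 0, "dy": 0, "dz": 0.08, "grip": 1},
    {"rx": 0, "ry": 0.22, "rz": 0, "dx": 0, "dy": 0, "dz": 0.08, "grip": 1},
    {"rx": 0, "ry": 0.2, "rz": 0, "dx": 0, "dy": 0, "dz": 0.08, "grip": 1},
    {"rx": 0, "ry": 0, "rz": 0, "dx": 0, "dy": 0, "dz": 0, "grip": 1},
    {"rx": 0, "ry": 0, "rz": 0, "dx": 0, "dy": 0, "dz": 0, "grip": 1}
  ]
}}

```text
t: 13.4
tool_pos: [0.5737, -0.1145, 0.0424]
orientation: [0.005, 0.994, 0.092, -0.061]
ft_force: [0.3, 0.0, -1.9]
gripper_width: 0.681
grip_force: 29.8
```

>>> {"name": "drive_tool", "arguments": {
  "moves": [
    {"rx": 0, "ry": 0.17, "rz": 0, "dx": -0.005, "dy": 0, "dz": 0.05, "grip": 1},
    {"rx": 0, "ry": 0.16, "rz": 0, "dx": -0.005, "dy": 0, "dz": 0.045, "grip": 1},
    {"rx": 0, "ry": 0, "rz": 0, "dx": 0, "dy": 0, "dz": 0, "grip": 1},
    {"rx": 0, "ry": 0, "rz": 0, "dx": 0, "dy": 0, "dz": 0, "grip": 1}
  ]
}}

```text
t: 13.8
tool_pos: [0.5736, -0.1145, 0.0408]
orientation: [0.004, 0.995, 0.092, -0.047]
ft_force: [1.1, 0.4, 4.2]
gripper_width: 0.684
grip_force: 29.8
```

```bash
cat > st.py <<'E'
from h import *
s=readout.get_state();print(s['t'],s['ft_force'].round(1),s['moment'].round(2))
P=frame_pts(s);
for k in P: print(k,(to_wh(P[k])*1e3).round(1))
E
python3 st.py
```

```text
13.8 [1.1 0.4 4.2] [ 0.31 -0.13 -0.02]
tip [68.   0.3 31.2]
front [-51.5   0.   42.6]
hl [-37.6  20.1  41.3]
hr [-37.5 -19.9  41.3]
knob [-33.6   0.1  61. ]
```

>>> {"name": "drive_tool", "arguments": {
  "moves": [
    {"rx": 0, "ry": 0, "rz": 0, "dx": 0, "dy": -0.04, "dz": 0, "grip": 1},
    {"rx": 0, "ry": 0, "rz": 0, "dx": 0, "dy": -0.04, "dz": 0, "grip": 1},
    {"rx": 0, "ry": 0, "rz": 0, "dx": 0, "dy": 0, "dz": 0, "grip": 1}
  ]
}}

```text
t: 14.1
tool_pos: [0.573, -0.113, 0.0403]
orientation: [0.004, 0.995, 0.092, -0.048]
ft_force: [2.7, -0.5, 0.6]
gripper_width: 0.684
grip_force: 29.8
```

```bash
python3 st.py
```

```text
14.1 [ 2.7 -0.5  0.6] [-0.21 -1.01 -0.01]
tip [67.7  1.8 30.6]
front [-51.8   1.6  42.1]
hl [-37.9  21.7  40.8]
hr [-37.8 -18.3  40.8]
knob [-33.9   1.7  60.5]
```

>>> {"name": "drive_tool", "arguments": {
  "moves": [
    {"rx": 0, "ry": 0.11, "rz": 0, "dx": -0.005, "dy": 0, "dz": 0.03, "grip": 1},
    {"rx": 0, "ry": 0.11, "rz": 0, "dx": -0.005, "dy": 0, "dz": 0.03, "grip": 1},
    {"rx": 0, "ry": 0, "rz": 0, "dx": 0, "dy": 0, "dz": 0, "grip": 1}
  ]
}}

```text
t: 14.4
tool_pos: [0.5733, -0.1126, 0.0395]
orientation: [0.003, 0.995, 0.092, -0.038]
ft_force: [2.7, 1.2, 5.5]
gripper_width: 0.682
grip_force: 29.7
```

```bash
python3 st.py
```

```text
14.4 [2.7 1.2 5.5] [ 0.16 -0.86 -0.25]
tip [68.2  2.2 31.3]
front [-51.5   2.   40.4]
hl [-37.5  22.   39.4]
hr [-37.5 -18.   39.3]
knob [-34.    2.   59.2]
```

>>> {"name": "drive_tool", "arguments": {
  "moves": [
    {"rx": 0, "ry": 0, "rz": 0, "dx": 0, "dy": -0.06, "dz": 0, "grip": 1},
    {"rx": 0, "ry": 0, "rz": 0, "dx": 0, "dy": -0.06, "dz": 0, "grip": 1},
    {"rx": 0, "ry": 0, "rz": 0, "dx": 0, "dy": 0, "dz": 0, "grip": 1}
  ]
}}

```text
t: 14.7
tool_pos: [0.5726, -0.1106, 0.0391]
orientation: [0.003, 0.995, 0.092, -0.039]
ft_force: [4.4, -1.8, 3.2]
gripper_width: 0.68
grip_force: 29.8
```

```bash
python3 st.py
```

```text
14.7 [ 4.4 -1.8  3.2] [-0.84 -1.59  0.09]
tip [67.9  4.2 30.8]
front [-51.7   4.   40.1]
hl [-37.8  24.   39. ]
hr [-37.7 -16.   39. ]
knob [-34.2   4.   58.8]
```

```bash
python3 - <<'E'
from m import *
z=np.load('f0.npz'); y=np.arange(-40,41,2)
def prof(c,im,b,h,xs):
    out=[]
    for yy in y:
        X=np.array([W['o']+b+Ro.from_euler('z',W['th'],degrees=True).apply([x,yy/1e3,h]) for x in xs])
        uv=proj(c,X).astype(np.float32)
        out.append(cv2.remap(cv2.cvtColor(im,cv2.COLOR_RGB2GRAY).astype(np.float32),uv[:,0].copy(),uv[:,1].copy(),cv2.INTER_LINEAR).mean())
    return np.array(out).astype(int)
print(y.tolist())
xs=np.array([-.040,-.038,-.036])
for h in(.030,.036,.041):
    print('top',h,prof(f,z['a'],np.array([-.0015,.002,0]),h,xs).tolist())
    print('scn',h,prof(g,z['b'],np.array([.0015,-.002,0]),h,xs).tolist())
E
```

```text
[-40, -38, -36, -34, -32, -30, -28, -26, -24, -22, -20, -18, -16, -14, -12, -10, -8, -6, -4, -2, 0, 2, 4, 6, 8, 10, 12, 14, 16, 18, 20, 22, 24, 26, 28, 30, 32, 34, 36, 38, 40]
top 0.03 [107, 108, 120, 137, 148, 156, 159, 159, 154, 147, 143, 145, 153, 159, 161, 160, 160, 162, 166, 167, 165, 162, 160, 159, 162, 166, 168, 165, 160, 153, 147, 148, 156, 162, 162, 156, 149, 146, 143, 130, 111]
scn 0.03 [87, 80, 80, 103, 117, 106, 100, 110, 120, 115, 102, 90, 87, 96, 109, 123, 128, 127, 127, 127, 129, 127, 127, 125, 126, 125, 125, 125, 121, 113, 101, 93, 88, 94, 109, 117, 107, 99, 105, 120, 129]
top 0.036 [116, 103, 110, 125, 140, 150, 155, 158, 157, 152, 145, 142, 146, 155, 160, 160, 160, 161, 163, 166, 167, 164, 161, 160, 160, 163, 167, 167, 163, 157, 149, 146, 150, 159, 162, 158, 151, 146, 144, 135, 120]
scn 0.036 [81, 103, 119, 116, 104, 112, 116, 111, 103, 92, 82, 78, 87, 106, 117, 121, 125, 127, 127, 125, 124, 123, 122, 121, 122, 124, 121, 111, 99, 94, 83, 82, 93, 107, 113, 109, 110, 124, 131, 132, 133]
top 0.041 [129, 110, 104, 115, 130, 143, 152, 156, 158, 155, 148, 142, 142, 149, 157, 161, 160, 160, 162, 165, 167, 166, 163, 161, 160, 162, 165, 167, 164, 159, 152, 145, 145, 154, 160, 160, 154, 147, 144, 139, 127]
scn 0.041 [131, 138, 134, 132, 131, 132, 126, 124, 117, 109, 100, 107, 117, 121, 129, 134, 136, 134, 131, 130, 134, 132, 132, 133, 134, 133, 128, 123, 116, 108, 105, 110, 123, 128, 126, 131, 134, 133, 132, 132, 132]
```

Both views show clean pin dips 40 mm apart, so the pins are centred at y ≈ +1.5 mm. I'll lift clear and come down there.

>>> {"name": "drive_tool", "arguments": {
  "moves": [
    {"rx": 0, "ry": -0.2, "rz": 0, "dx": 0, "dy": 0, "dz": -0.08, "grip": 1},
    {"rx": 0, "ry": -0.2, "rz": 0, "dx": 0, "dy": 0, "dz": -0.07, "grip": 1},
    {"rx": 0, "ry": -0.2, "rz": 0, "dx": 0.01, "dy": 0.06, "dz": -0.06, "grip": 1},
    {"rx": 0, "ry": 0, "rz": 0, "dx": 0, "dy": 0.07, "dz": 0, "grip": 1},
    {"rx": 0, "ry": 0, "rz": 0, "dx": 0, "dy": 0, "dz": 0, "grip": 1},
    {"rx": 0, "ry": 0, "rz": 0, "dx": 0, "dy": 0, "dz": 0, "grip": 1}
  ]
}}

```text
t: 15.4
tool_pos: [0.5722, -0.1133, 0.0427]
orientation: [0.005, 0.994, 0.092, -0.064]
ft_force: [-0.1, -0.5, -3.1]
gripper_width: 0.684
grip_force: 29.8
```

```bash
python3 st.py; python3 - <<'E'
from h import *
plan(*tcp_for_tip(.0681,.0016,.0308,7))
g=cam('scene'); save(g,'s6.png',(250,195,310,240),13)
P=frame_pts(); print({k:((proj(g,P[k]+[.0015,-.002,0])-[250,195])*13).round().tolist() for k in P})
E
```

```text
15.4 [-0.1 -0.5 -3.1] [ 0.   -0.49 -0.01]
tip [66.4  1.7 30.8]
front [-52.6   1.6  46.2]
hl [-38.7  21.6  44.4]
hr [-38.7 -18.4  44.4]
knob [-34.1   1.6  64. ]
t 15.4 pos [ 0.5722 -0.1133  0.0427] F [-0.1 -0.5 -3.1] w 0.684
turn units [-0.016  0.078  0.015] shift units after turn [0.082 0.001 0.012] before [0.082 0.001 0.012]
{'tip': [[790.0, 374.0]], 'front': [[278.0, 611.0]], 'hl': [[267.0, 514.0]], 'hr': [[419.0, 652.0]], 'knob': [[367.0, 488.0]]}
```

View pics/s6.png

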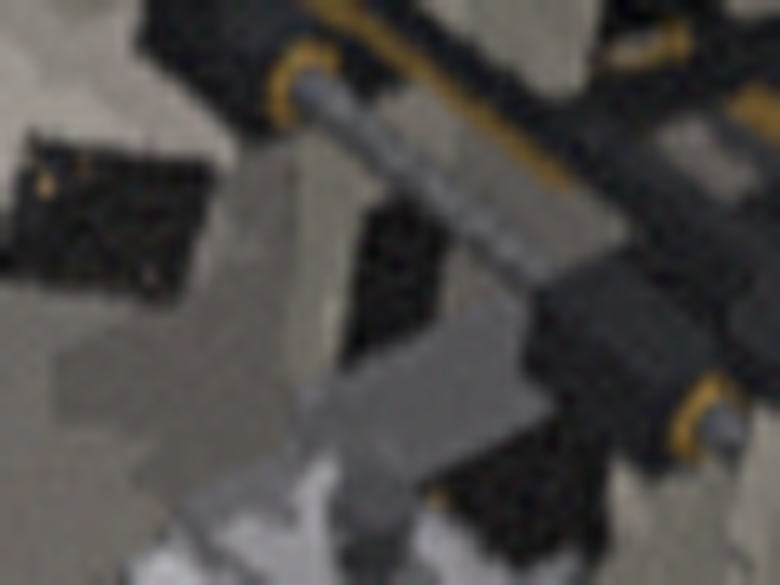

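The knob top is at (375,490), against (367,488) predicted, so the grip hasn't slipped. I'll correct x and lower.

>>> {"name": "drive_tool", "arguments": {
  "moves": [
    {"rx": 0, "ry": 0, "rz": 0, "dx": 0.07, "dy": 0, "dz": 0, "grip": 1},
    {"rx": 0, "ry": 0.15, "rz": 0, "dx": 0, "dy": 0, "dz": 0.045, "grip": 1},
    {"rx": 0, "ry": 0.15, "rz": 0, "dx": 0, "dy": 0, "dz": 0.045, "grip": 1},
    {"rx": 0, "ry": 0, "rz": 0, "dx": 0, "dy": 0, "dz": 0, "grip": 1},
    {"rx": 0, "ry": 0, "rz": 0, "dx": 0, "dy": 0, "dz": 0, "grip": 1}
  ]
}}

```text
t: 15.95
tool_pos: [0.5735, -0.113, 0.0412]
orientation: [0.004, 0.994, 0.092, -0.052]
ft_force: [-3.2, -0.5, -1.6]
gripper_width: 0.683
grip_force: 29.8
```

```bash
python3 st.py
```

```text
15.95 [-3.2 -0.5 -1.6] [-0.13  0.59 -0.01]
tip [68.1  1.7 31. ]
front [-51.3   1.5  43.5]
hl [-37.4  21.6  42. ]
hr [-37.3 -18.4  42. ]
knob [-33.3   1.5  61.7]
```

>>> {"name": "drive_tool", "arguments": {
  "moves": [
    {"rx": 0, "ry": 0.11, "rz": 0, "dx": 0, "dy": 0, "dz": 0.032, "grip": 1},
    {"rx": 0, "ry": 0.11, "rz": 0, "dx": 0, "dy": 0, "dz": 0.032, "grip": 1},
    {"rx": 0, "ry": 0, "rz": 0, "dx": 0, "dy": 0, "dz": 0, "grip": 1},
    {"rx": 0, "ry": 0, "rz": 0, "dx": 0, "dy": 0, "dz": 0, "grip": 1}
  ]
}}

```text
t: 16.35
tool_pos: [0.5735, -0.1129, 0.0399]
orientation: [0.003, 0.995, 0.092, -0.043]
ft_force: [-5.0, 0.9, 0.9]
gripper_width: 0.683
grip_force: 29.7
```

```bash
python3 st.py
```

```text
16.35 [-5.   0.9  0.9] [ 0.52  1.65 -0.31]
tip [68.3  1.8 31. ]
front [-51.3   1.7  41.3]
hl [-37.4  21.7  40.1]
hr [-37.3 -18.3  40.1]
knob [-33.6   1.7  59.8]
```

>>> {"name": "drive_tool", "arguments": {
  "moves": [
    {"rx": 0, "ry": 0, "rz": 0, "dx": -0.07, "dy": 0, "dz": 0, "grip": 1},
    {"rx": 0, "ry": 0, "rz": 0, "dx": 0, "dy": 0, "dz": 0, "grip": 1},
    {"rx": 0, "ry": 0, "rz": 0, "dx": 0, "dy": 0, "dz": 0, "grip": 1}
  ]
}}

```text
t: 16.65
tool_pos: [0.5734, -0.1129, 0.04]
orientation: [0.003, 0.995, 0.092, -0.042]
ft_force: [-0.8, 4.0, -2.6]
gripper_width: 0.686
grip_force: 29.7
```

```bash
python3 st.py
```

```text
16.65 [-0.8  4.  -2.6] [ 1.09 -0.24 -0.37]
tip [68.2  1.9 31.2]
front [-51.4   1.7  41.3]
hl [-37.5  21.7  40.2]
hr [-37.4 -18.3  40.1]
knob [-33.8   1.7  59.9]
```

>>> {"name": "drive_tool", "arguments": {
  "moves": [
    {"rx": 0, "ry": 0.11, "rz": 0, "dx": -0.005, "dy": 0, "dz": 0.032, "grip": 1},
    {"rx": 0, "ry": 0.11, "rz": 0, "dx": -0.005, "dy": 0, "dz": 0.032, "grip": 1},
    {"rx": 0, "ry": 0, "rz": 0, "dx": 0, "dy": 0, "dz": 0, "grip": 1},
    {"rx": 0, "ry": 0, "rz": 0, "dx": 0, "dy": 0, "dz": 0, "grip": 1}
  ]
}}

```text
t: 17.05
tool_pos: [0.5735, -0.1129, 0.0397]
orientation: [0.003, 0.995, 0.092, -0.032]
ft_force: [0.7, 5.2, 4.6]
gripper_width: 0.681
grip_force: 29.8
```

```bash
python3 st.py
```

```text
17.05 [0.7 5.2 4.6] [ 1.99  0.17 -0.3 ]
tip [68.4  1.9 32.3]
front [-51.3   1.6  40.1]
hl [-37.4  21.6  39.2]
hr [-37.3 -18.3  39.1]
knob [-34.    1.6  59. ]
```

>>> {"name": "drive_tool", "arguments": {
  "moves": [
    {"rx": 0, "ry": 0, "rz": 0, "dx": 0, "dy": -0.05, "dz": 0, "grip": 1},
    {"rx": 0, "ry": 0, "rz": 0, "dx": 0, "dy": 0, "dz": 0, "grip": 1},
    {"rx": 0, "ry": 0, "rz": 0, "dx": 0, "dy": 0, "dz": 0, "grip": 1}
  ]
}}

```text
t: 17.35
tool_pos: [0.5734, -0.1126, 0.0396]
orientation: [0.003, 0.995, 0.092, -0.033]
ft_force: [2.5, -0.9, 6.3]
gripper_width: 0.682
grip_force: 29.8
```

```bash
python3 st.py
```

```text
17.35 [ 2.5 -0.9  6.3] [ 0.04 -0.56 -0.1 ]
tip [68.4  2.2 32.1]
front [-51.4   1.9  40. ]
hl [-37.4  21.9  39.1]
hr [-37.4 -18.1  39.1]
knob [-34.1   2.   58.9]
```

>>> {"name": "drive_tool", "arguments": {
  "moves": [
    {"rx": 0, "ry": 0.15, "rz": 0, "dx": -0.01, "dy": 0, "dz": 0.05, "grip": 1},
    {"rx": 0, "ry": 0.15, "rz": 0, "dx": -0.01, "dy": 0, "dz": 0.05, "grip": 1},
    {"rx": 0, "ry": 0, "rz": 0, "dx": 0, "dy": 0, "dz": 0, "grip": 1},
    {"rx": 0, "ry": 0, "rz": 0, "dx": 0, "dy": 0, "dz": 0, "grip": 1}
  ]
}}

```text
t: 17.75
tool_pos: [0.5732, -0.1125, 0.0379]
orientation: [0.002, 0.996, 0.093, -0.02]
ft_force: [2.1, 1.9, 7.8]
gripper_width: 0.684
grip_force: 29.8
```

```bash
python3 st.py
```

```text
17.75 [2.1 1.9 7.8] [ 0.49 -0.53 -0.17]
tip [68.4  2.3 32.2]
front [-51.5   2.1  37.1]
hl [-37.5  22.1  36.5]
hr [-37.5 -17.9  36.5]
knob [-34.7   2.1  56.4]
```

>>> {"name": "drive_tool", "arguments": {
  "moves": [
    {"rx": 0, "ry": 0.15, "rz": 0, "dx": -0.005, "dy": 0, "dz": 0.06, "grip": 1},
    {"rx": 0, "ry": 0.1, "rz": 0, "dx": -0.005, "dy": 0, "dz": 0.06, "grip": 1},
    {"rx": 0, "ry": 0, "rz": 0, "dx": 0, "dy": 0, "dz": 0, "grip": 1},
    {"rx": 0, "ry": 0, "rz": 0, "dx": 0, "dy": 0, "dz": 0, "grip": 1}
  ]
}}

```text
t: 18.15
tool_pos: [0.5728, -0.1124, 0.0351]
orientation: [0.001, 0.996, 0.092, -0.011]
ft_force: [4.4, 0.7, 2.9]
gripper_width: 0.683
grip_force: 29.8
```

```bash
python3 st.py
```

```text
18.15 [4.4 0.7 2.9] [ 0.42 -1.7  -0.12]
tip [68.1  2.5 30.7]
front [-51.8   2.3  33.3]
hl [-37.9  22.3  33. ]
hr [-37.8 -17.7  33. ]
knob [-35.4   2.3  52.9]
```

>>> {"name": "drive_tool", "arguments": {
  "moves": [
    {"rx": 0, "ry": 0, "rz": 0, "dx": 0, "dy": 0, "dz": 0, "grip": -1},
    {"rx": 0, "ry": 0, "rz": 0, "dx": 0, "dy": 0, "dz": 0, "grip": -1},
    {"rx": 0, "ry": 0, "rz": 0, "dx": 0, "dy": 0, "dz": 0, "grip": -1},
    {"rx": 0, "ry": 0, "rz": 0, "dx": 0, "dy": 0, "dz": 0, "grip": -1},
    {"rx": 0, "ry": 0, "rz": 0, "dx": 0, "dy": 0, "dz": -0.5, "grip": -1},
    {"rx": 0, "ry": 0, "rz": 0, "dx": 0, "dy": 0, "dz": -0.8, "grip": -1},
    {"rx": 0, "ry": 0, "rz": 0, "dx": 0, "dy": 0, "dz": -0.8, "grip": -1},
    {"rx": 0, "ry": 0, "rz": 0, "dx": 0, "dy": 0, "dz": -0.8, "grip": 1},
    {"rx": 0, "ry": 0, "rz": 0, "dx": 0, "dy": 0, "dz": 0, "grip": 1},
    {"rx": 0, "ry": 0, "rz": 0, "dx": 0, "dy": 0, "dz": 0, "grip": 1},
    {"rx": 0, "ry": 0, "rz": 0, "dx": 0, "dy": 0, "dz": 0, "grip": 1},
    {"rx": 0, "ry": 0, "rz": 0, "dx": 0, "dy": 0, "dz": 0, "grip": 1},
    {"rx": 0, "ry": 0, "rz": 0, "dx": 0, "dy": 0, "dz": 0, "grip": 1},
    {"rx": 0, "ry": 0, "rz": 0, "dx": 0, "dy": 0, "dz": 0, "grip": 1}
  ]
}}

```text
t: 19.55
tool_pos: [0.5725, -0.1122, 0.092]
orientation: [0.001, 0.996, 0.092, -0.012]
ft_force: [0.5, 0.6, -0.6]
gripper_width: 0.422
grip_force: 0.0
```

```bash
python3 - <<'E'
from h import *
T=W['o']+Ro.from_euler('z',W['th'],degrees=True).apply([-.036,.0024,.060])
plan(T,tool(W['th'],0))
g=cam('scene');print(proj(g,T+[.0015,-.002,-.01]))
E
```

```text
t 19.55 pos [ 0.5725 -0.1122  0.092 ] F [ 0.5  0.6 -0.6] w 0.422
turn units [-0.014  0.308  0.018] shift units after turn [-1.619  0.008  1.6  ] before [-1.58   0.008  1.639]
[[277.04095011 237.26483191]]
```

>>> {"name": "drive_tool", "arguments": {
  "moves": [
    {"rx": 0, "ry": 0.3, "rz": 0.02, "dx": 0, "dy": 0, "dz": 0, "grip": 1},
    {"rx": 0, "ry": 0, "rz": 0, "dx": -0.54, "dy": 0, "dz": 0, "grip": 1},
    {"rx": 0, "ry": 0, "rz": 0, "dx": -0.54, "dy": 0, "dz": 0, "grip": 1},
    {"rx": 0, "ry": 0, "rz": 0, "dx": -0.54, "dy": 0, "dz": 0.1, "grip": 1},
    {"rx": 0, "ry": 0, "rz": 0, "dx": 0, "dy": 0, "dz": 0.5, "grip": 1},
    {"rx": 0, "ry": 0, "rz": 0, "dx": 0, "dy": 0, "dz": 0.5, "grip": 1},
    {"rx": 0, "ry": 0, "rz": 0, "dx": 0, "dy": 0, "dz": 0.5, "grip": 1},
    {"rx": 0, "ry": 0, "rz": 0, "dx": 0, "dy": 0, "dz": 0, "grip": 1},
    {"rx": 0, "ry": 0, "rz": 0, "dx": 0, "dy": 0, "dz": 0, "grip": 1}
  ]
}}

```text
t: 20.5
tool_pos: [0.5408, -0.1181, 0.0598]
orientation: [-0.0, 0.996, 0.091, -0.001]
ft_force: [0.6, 0.1, -0.8]
gripper_width: 0.006
grip_force: 0.0
```

```bash
python3 - <<'E'
from h import *
s=readout.get_state();print((to_wh(s['tool_pos'])*1e3).round(1),s['ft_force'].round(1),s['gripper_width'])
E
```

```text
[-35.9   2.6  59.8] [ 0.6  0.1 -0.8] 0.006436195461537956
```

Press down in small steps.

>>> {"name": "drive_tool", "arguments": {
  "moves": [
    {"rx": 0, "ry": 0, "rz": 0, "dx": 0, "dy": 0, "dz": 0.1, "grip": 1},
    {"rx": 0, "ry": 0, "rz": 0, "dx": 0, "dy": 0, "dz": 0.1, "grip": 1},
    {"rx": 0, "ry": 0, "rz": 0, "dx": 0, "dy": 0, "dz": 0.1, "grip": 1},
    {"rx": 0, "ry": 0, "rz": 0, "dx": 0, "dy": 0, "dz": 0, "grip": 1}
  ]
}}

```text
t: 20.9
tool_pos: [0.5407, -0.1181, 0.0542]
orientation: [-0.001, 0.996, 0.091, -0.0]
ft_force: [-0.2, 0.5, -0.1]
gripper_width: 0.003
grip_force: 0.0
```

>>> {"name": "drive_tool", "arguments": {
  "moves": [
    {"rx": 0, "ry": 0, "rz": 0, "dx": 0, "dy": 0, "dz": 0.1, "grip": 1},
    {"rx": 0, "ry": 0, "rz": 0, "dx": 0, "dy": 0, "dz": 0.1, "grip": 1},
    {"rx": 0, "ry": 0, "rz": 0, "dx": 0, "dy": 0, "dz": 0, "grip": 1}
  ]
}}

```text
t: 21.2
tool_pos: [0.5408, -0.1181, 0.0504]
orientation: [-0.001, 0.996, 0.091, 0.0]
ft_force: [-0.4, -0.4, -0.3]
gripper_width: 0.002
grip_force: 0.0
```

>>> {"name": "drive_tool", "arguments": {
  "moves": [
    {"rx": 0, "ry": 0, "rz": 0, "dx": 0, "dy": 0, "dz": 0.1, "grip": 1},
    {"rx": 0, "ry": 0, "rz": 0, "dx": 0, "dy": 0, "dz": 0, "grip": 1}
  ]
}}

```text
t: 21.4
tool_pos: [0.541, -0.1181, 0.0502]
orientation: [-0.0, 0.996, 0.092, 0.0]
ft_force: [-6.3, 2.6, 18.5]
gripper_width: 0.007
grip_force: 9.4
```

>>> {"name": "drive_tool", "arguments": {
  "moves": [
    {"rx": 0, "ry": 0, "rz": 0, "dx": 0, "dy": 0, "dz": 0.05, "grip": 1},
    {"rx": 0, "ry": 0, "rz": 0, "dx": 0, "dy": 0, "dz": 0, "grip": 1}
  ]
}}

```text
t: 21.6
tool_pos: [0.5411, -0.1181, 0.0501]
orientation: [-0.0, 0.996, 0.092, 0.001]
ft_force: [-9.8, 4.1, 28.0]
gripper_width: 0.003
grip_force: 13.7
```

>>> {"name": "drive_tool", "arguments": {
  "moves": [
    {"rx": 0, "ry": 0, "rz": 0, "dx": 0, "dy": 0, "dz": -0.2, "grip": 1},
    {"rx": 0, "ry": 0, "rz": 0, "dx": 0, "dy": 0, "dz": -0.8, "grip": 1},
    {"rx": 0, "ry": 0, "rz": 0, "dx": 0, "dy": 0, "dz": -1, "grip": 1},
    {"rx": 0, "ry": 0, "rz": 0, "dx": 0, "dy": -1, "dz": -1, "grip": 1},
    {"rx": 0, "ry": 0, "rz": 0, "dx": 0, "dy": -1, "dz": -1, "grip": 1},
    {"rx": 0, "ry": 0, "rz": 0, "dx": 0, "dy": -1, "dz": -1, "grip": 1},
    {"rx": 0, "ry": 0, "rz": 0, "dx": 0, "dy": -1, "dz": -1, "grip": 1},
    {"rx": 0, "ry": 0, "rz": 0, "dx": 0, "dy": -1, "dz": -1, "grip": 1},
    {"rx": 0, "ry": 0, "rz": 0, "dx": 0, "dy": -1, "dz": 0, "grip": 1},
    {"rx": 0, "ry": 0, "rz": 0, "dx": 0, "dy": -1, "dz": 0, "grip": 1},
    {"rx": 0, "ry": 0, "rz": 0, "dx": 0, "dy": -1, "dz": 0, "grip": 1},
    {"rx": 0, "ry": 0, "rz": 0, "dx": 0, "dy": 0, "dz": 0, "grip": 1}
  ]
}}

```text
t: 22.8
tool_pos: [0.5115, 0.0407, 0.1876]
orientation: [-0.001, 0.996, 0.092, 0.0]
ft_force: [-0.3, -0.1, -0.6]
gripper_width: 0.003
grip_force: 0.0
```

```bash
python3 - <<'E'
from h import *
g=cam('scene'); f=cam('top')
a=cv2.resize(g['pixels'][205:260,245:305,::-1],(480,440),interpolation=3); b=cv2.resize(f['pixels'][155:228,300:352,::-1],(314,440),interpolation=3)
cv2.imwrite('pics/e7.png',np.hstack([a,b]))
P=dict(knob=(-.036,.0024,.05),fl=(-.052,.0324,.034),fr=(-.052,-.0276,.034))
for k,v in P.items():
  X=W['o']+Ro.from_euler('z',W['th'],degrees=True).apply(v)
  print(k,((proj(g,X+[.0015,-.002,0])-[245,205])*8).round(),((proj(f,X+[-.0015,.002,0])-[300,155])*6.03+[480,0]).round())
E
```

```text
knob [[256. 258.]] [[660. 279.]]
fl [[142. 261.]] [[592. 333.]]
fr [[280. 391.]] [[729. 305.]]
```

View pics/e7.png

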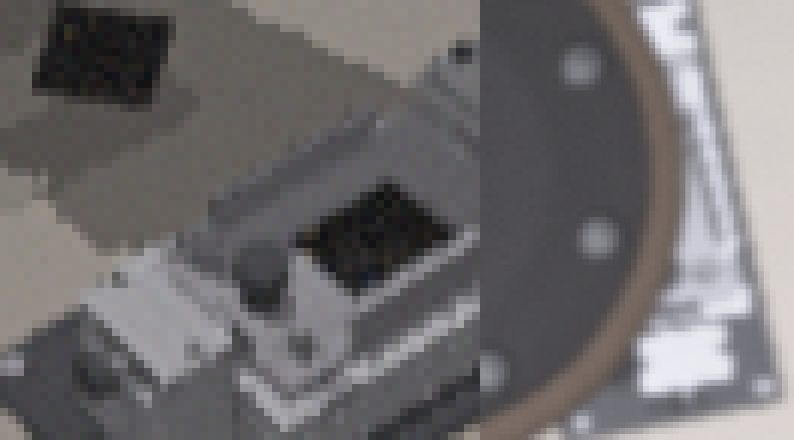

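The frame is flush, with the right pin through its hole at (305,345) and the knob at (262,255). The knob top met the fingers at 50.2 mm, and at 28 N it moved no further. I'm handing it in.

```bash
python3 -c "
from plant import ticket
print(ticket.finish_job())"
```

```text
the job is handed in; nothing more can be done
None
```

I clamped the tray and handed the job in at about 23 s: the frame is flush over both pins with its tongue under the bridge. I did not see the catch bolt itself; I take it to have snapped because the knob was already at flush height (50 mm) before I pressed it, and 28 N moved it no further. The hand-in returned no verdict.

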